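# Hook the catch drawer out from under the soldering hearth

### The arm

A 6-joint arm with a two-finger parallel gripper is mounted at the origin on the work surface. World frame = base frame: x ahead of the robot, y to its left, z up, the work surface at z = 0. Lengths are in mm, angles in degrees, forces in N, time in s.
With the tool pointing down it reaches from about 300 to 850 mm from the base axis. Payload 4.2 kg.
Tool frame: the origin (TCP) lies on the front face of the gripper's body, between the roots of the fingers; the fingertips stand 78 mm ahead of it and the grasp point (between the pads) lies 60 mm ahead of it; x points along the fingers, y is the direction in which the jaws open and shut, and the axes are right-handed (so a half turn about x gives the same grasp; the last joint's range is limited). The gripper opens to 91 mm and grips with 3 to 60 N. Pads are 32 mm wide; open, the fingers measure 118 mm over their backs; the gripper's body (76 mm by 178 mm) begins 60 mm behind the grasp point.
Start: joints at [-67.151, 18.312, 89.639, -0, 72.044, -1.146], TCP at [233.834, -525.316, 292.276] pointing down, gripper open.
Joint ranges: [-177.97, 177.97], [-48.28, 115.42], [12.27, 149.76], [-77.06, 257.06], [2.81, 150.46], [-146.56, 146.56]. Speed limits (degrees/s): [147.25, 147.25, 180, 180, 180, 180].

### API

Orientations are given as [roll, pitch, yaw] about the fixed x, y, z axes, in that order (R = Rz(yaw) Ry(pitch) Rx(roll)).
In Python, from workcell import status, viewer, env gives the robot as it stands. The module is installed in compiled form; this text tells all that it offers.
- The arm moves only by the tool move_arm, never from a script. Its argument "moves" is a list of rows, each a list of 3 entries, a list of its own where there are three numbers: the shift along the tool's x, y, z in cm, then the turn about the tool's x in rad, then the gripper's target within -1 to 1 (fully open at 1, half-way at 0, shut at -1). A call has 1 to 20 rows; each row is the pose to reach, as a shift and turn from the pose commanded when the call began, along the tool's axes at that moment; what a row does not reach only later rows make up. A row lasts 1/8 s, in which the tool goes at most 62.5 mm and 10.7 degrees, less where a joint would pass 70% of its speed; a pose out of reach is approached as far as the arm can. A call with a gripper value outside its range is refused whole. The fingers move at their own pace and stop on an object; "force" is the grip in N (left out, the last holds). Time passes only in rows, so rows that repeat a pose let the fingers close. It gives the time, the measured TCP pose, the force and the opening at its end, in the units of the state.
- status.state(): the state, without advancing time (a new reading comes with each control period).
- viewer.grab_frame(name): name is "scene" or "top"; returns the picture (480x640x3 uint8, red, green, blue); there is no depth.
- viewer.get_calibration(name): a dict with "camera_matrix" (3x3 intrinsics, pixels), "eye" and "rotation" of the camera in the world. Camera axes: x right, y down, z forward; pixel columns grow to the right and rows downward; lengths in mm; the calibration is good to about 2 mm. A picture is of the moment at which its call begins. get_calibration takes no time and is no camera call.
- env.job_done(): hands the job in, once; it reports no verdict.
The state is a dict: "time_s": time; "qpos": joint angles; "qvel": joint speeds; "effort": joint torques, N m; "ee_pos": TCP position; "ee_rot": TCP orientation; "force": force on the tool from outside, world axes, zero at the start; "torque": the same for the moment, N m; "gripper_width": finger opening in mm.
Only numpy, scipy, OpenCV 4.12 (cv2) and the standard library are available. Lean on these libraries where they do the work, as an engineer would, in place of code of your own. Each camera call takes 0.05 s, during which the arm holds its last target.

### The job

The catch drawer has been pushed too far back under the soldering hearth. Take the hooked rod from its rest, reach it under the ledge, find and catch the brass pull eye on the drawer front by feel, draw the drawer out onto its stop and hold it there for half a second with a pull of about 10 N to seat it, never pressing or pulling on drawer or hearth with more than 20 N. Then lay the rod back in its rest the way it lay and let go; touch the drawer with the rod only, and leave the charcoal block, the beaker and the jar where they are.

Things in the scene. Friction and masses are not known exactly. Their poses are not given: they have to be found in the camera images.
- hearth: Soldering hearth: fixed dark steel box 220 deep (x) x 180 wide x 103 mm high, black rimmed tray and charcoal block on top (block top 138 mm up). Origin: on the bench under the middle of its front edge, which faces the robot; +x runs straight back into the bay, z up. Do not press it with over 20 N.
- lip (a point): Middle of the ledge's lower front edge, 95 mm above the hearth's origin. The ledge is 8 mm thick. The bay under it is open to the front only: 156 mm wide (78 mm either side of the middle), 95 mm from bench to ledge, closed at the sides and back.
- drawer: Catch drawer in the bay: flat blue front 130 wide, 8 to 83 mm above the bench. Origin: under the middle of the front face, at bench height; axes as the hearth's. Slides only along the hearth's x with about 3 N friction and stays where left. Starts with its origin at x = +70 to +110 mm in the hearth's frame; its firm stop lies somewhere from +5 to -15 mm: only the rising force tells.
- front_mid (a point): Middle of the drawer's front face, 30 mm above the bench. A rail crosses the front here and the brass eye is clamped fast on it, up to 34 mm left or right of this point: where is unknown. The eye is a flat level ring of 6 mm round bar, hole 20 mm, outside 32 mm, its centre 45 mm before the face (towards the robot), on a 6 mm stem, all 30 mm above the bench.
- hook: Hooked rod, about 120 g. Origin: middle of its square wooden handle (116 long in x, 18 wide, 18 mm high), the place to grip. From it an 8 mm round steel rod runs on along +x on the handle's centre line to x = 130 mm, where it bends down (-z) into a hook 8 mm thick ending at hook_tip. Hook hanging down: z up.
- hook_tip (a point): Centre of the round end (4 mm radius) of the hook: at x = 127, z = -32 mm in the rod's frame, so its lowest point is 36 mm below the handle's centre line.
- rest: Fixed dark wooden rest left or right of the hearth's mouth: base 190 x 50 x 6 mm, two notched posts 12 mm thick. Origin: on the bench under the handle's middle; the rod lies along its x with the rod's origin 55 mm up. Rear post x = -48 mm, notch 26 mm wide for the handle; front post x = +95 mm, notch 16 mm for the steel rod; cheeks 15 mm high, leaning outward.
- block: Loose black charcoal block 100 x 65 x 35 mm on the bench, origin at the centre of its underside. Leave it alone.
- beaker: Loose green glass beaker, 60 mm across, 75 mm high, origin at the centre of its underside. Leave it alone.
- jar: Loose white jar with black lid, 56 mm across, 65 mm high, origin at the centre of its underside. Leave it alone.

How it is judged:
By the outcome, as a careful person would: the job done as asked, in the order asked, and still so for the second after the job is handed in, with the robot touching nothing.
It also fails if it takes over 69 s, if anything falls off the work surface, if the arm or the gripper's body presses on something with over 40 N, if the wrist force passes 120 N, or if a joint passes its speed limit or range.

## Working session

There is one attempt and no reset: what is moved stays moved. The work goes in short steps, Python scripts to look and compute and a tool call to move; the robot and the scene stay as the last step left them, time stands still between calls to the robot, and variables do not carry over. Pictures are saved under pics/ and viewed, and the job is handed in when it is done.

Besides the shell and the picture viewer there is one more tool, called after ">>>" by a JSON object that holds its "api" and its "payload". move_arm: Moves the arm, as the interface text tells. Its arguments: {"type":"object","properties":{"moves":{"type":"array","items":{"type":"array"}},"force":{"type":"number"}},"required":["moves"]}

```bash
mkdir -p pics
python3 - <<'E'
from workcell import status, viewer, env
import cv2
print(status.state())
for n in("scene","top"):
    f=viewer.grab_frame(n); cv2.imwrite(f"pics/{n}0.png",f[:,:,::-1]); print(n,viewer.get_calibration(n))
E
```

```text
{'time_s': 0.0, 'qpos': array([-6.71509406e+01,  1.83510512e+01,  8.97085042e+01, -7.55874945e-04,
        7.20435822e+01, -1.14616357e+00]), 'qvel': array([-0.05456296,  0.09637522, -0.04070736, -0.12361783,  0.01817822,
        0.03336057]), 'effort': array([-3.57906883e-04, -4.12455869e+01, -2.31974405e+01,  7.26327673e-02,
        4.58395982e-02, -1.58765388e-04]), 'ee_pos': array([ 233.67662167, -524.95742602,  291.41185786]), 'ee_rot': array([-90.74694738,  89.89685989, 113.24850924]), 'force': array([ 0.82540197, -0.52509972,  0.58334829]), 'torque': array([0.01623825, 0.02291127, 0.00959882]), 'gripper_width': 91.31563412131297}
scene {'camera_matrix': array([[625.00483121,   0.        , 328.28956165],
       [  0.        , 625.00483121, 228.82932742],
       [  0.        ,   0.        ,   1.        ]]), 'eye': array([967.06007791, 776.98945951, 984.61820093]), 'rotation': array([-136.60676462,   -0.26160407,  152.00284903])}
top {'camera_matrix': array([[591.88203742,   0.        , 331.76735874],
       [  0.        , 591.88203742, 233.28472286],
       [  0.        ,   0.        ,   1.        ]]), 'eye': array([ 512.77273558,    8.55579723, 1163.1303792 ]), 'rotation': array([-177.49593685,    0.75505898,  -90.49759421])}
```

View pics/scene0.png

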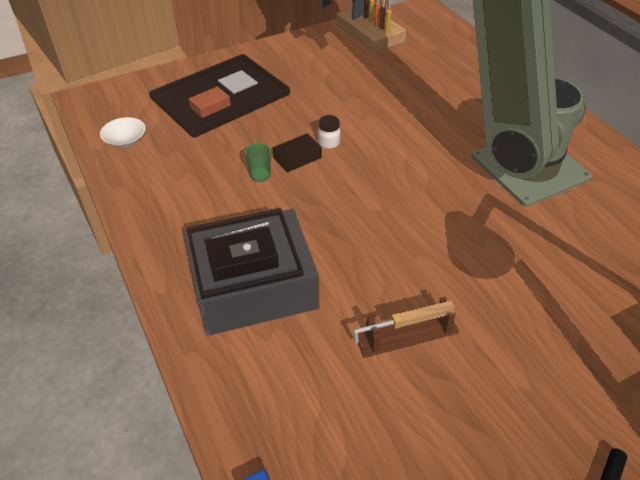

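View pics/top0.png

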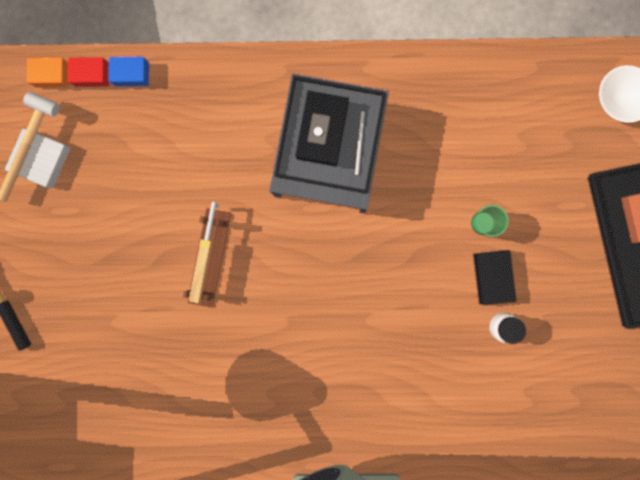

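The rod in its rest is left of the hearth's mouth: top view handle about (201,270), rod tip (212,205). The hearth's front edge runs from about (272,192) to (370,210). Next I'll zoom in.

```bash
cat > h.py <<'E'
import numpy as np, cv2
from scipy.spatial.transform import Rotation as R
from workcell import status, viewer, env
def cam(n):
    c=viewer.get_calibration(n); return np.array(c["camera_matrix"]),np.array(c["eye"]),R.from_euler('xyz',c["rotation"],degrees=True).as_matrix()
def ray(n,u,v):
    K,e,r=cam(n); d=r@np.linalg.inv(K)@[u,v,1]; return e,d/np.linalg.norm(d)
def onz(n,u,v,z):
    e,d=ray(n,u,v); return e+d*(z-e[2])/d[2]
def proj(n,p):
    K,e,r=cam(n); q=K@(r.T@(np.array(p,float)-e)); return q[:2]/q[2]
E
python3 - <<'E'
from h import *
t=cv2.imread('pics/top0.png'); s=cv2.imread('pics/scene0.png')
cv2.imwrite('pics/t_hearth.png',cv2.resize(t[60:220,250:410],None,fx=3.7,fy=3.7,interpolation=cv2.INTER_CUBIC))
cv2.imwrite('pics/t_rest.png',cv2.resize(t[190:320,150:280],None,fx=4.5,fy=4.5,interpolation=cv2.INTER_CUBIC))
cv2.imwrite('pics/s_both.png',cv2.resize(s[200:360,340:470],None,fx=3.7,fy=3.7,interpolation=cv2.INTER_CUBIC))
cv2.imwrite('pics/s_h.png',cv2.resize(s[200:340,175:335],None,fx=4,fy=4,interpolation=cv2.INTER_CUBIC))
E
```

```text
(no output)
```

View pics/t_hearth.png

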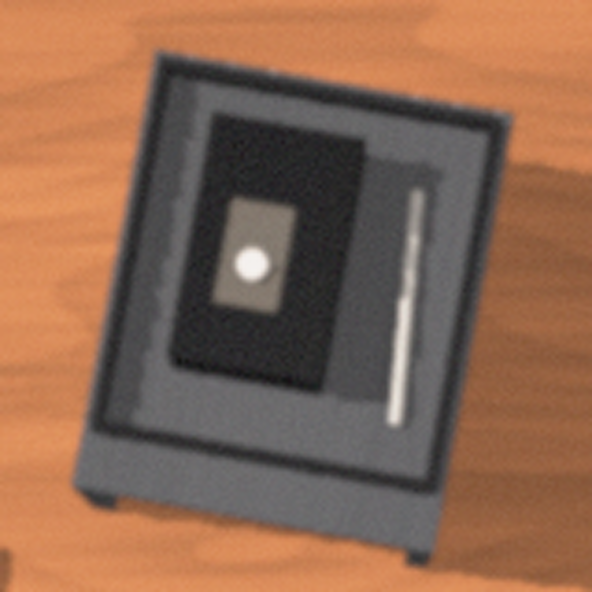

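View pics/t_rest.png

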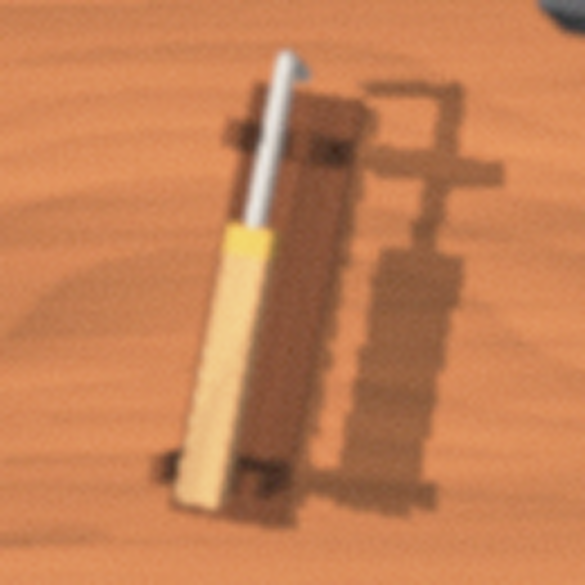

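View pics/s_both.png

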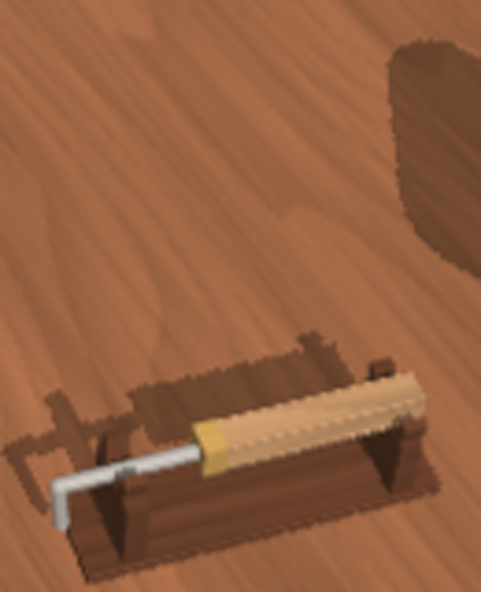

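View pics/s_h.png

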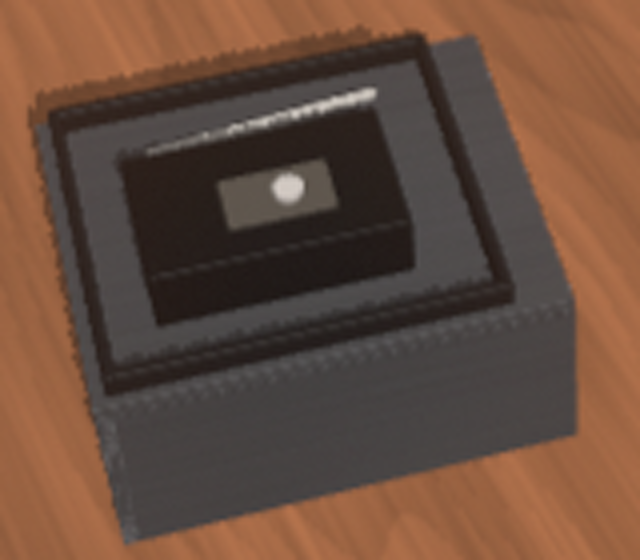

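Run:
```python
from h import *
T=lambda x,y,f,ox,oy:(x/f+ox,y/f+oy)
for nm,p in dict(FL=(75,488),FR=(437,552),BR=(512,114),BL=(157,52)).items():
    print(nm,onz('top',*T(*p,3.7,250,60),103).round(1))
for nm,p,z in [('FL',(575,300),103),('FLb',(577,432),0),('FR',(478,38),103),('BLb',(128,542),0),('BL',(98,402),103)]:
    print('scene',nm,onz('scene',*T(*p,4,175,200),z).round(1))
for nm,p,z in [('rear',(199,502),64),('rear front ferr',(249,233),64),('front',(250,226),64),('tip',(289,53),59)]:
    print('rod',nm,onz('top',*T(*p,4.5,150,190),z).round(1))
# scene: handle top ends, mid of top face
for nm,p,z in [('rear top mid',(418,382),64),('ferr front mid',(200,440),64),('bend',(60,483),59),('tiplow',(62,528),19)]:
    print('rod scene',nm,onz('scene',*T(*p,3.7,340,200),z).round(1))
# rest base corners
for nm,p in [('a',(258,85)),('b',(370,105)),('c',(293,525)),('d',(180,505))]:
    print('base',nm,onz('top',*T(*p,4.5,150,190),6).round(1))
for nm,p in [('b1',(88,580)),('b2',(440,488))]:
    print('base scene',nm,onz('scene',*T(*p,3.7,340,200),3).round(1))
# colour handle mask
t=cv2.imread('pics/top0.png');hsv=cv2.cvtColor(t,cv2.COLOR_BGR2HSV)
print([hsv[int(y/4.5+190),int(x/4.5+150)] for x,y in [(225,350),(205,450),(250,240),(60,300),(290,300)]])
```

```text
FL [634.9 132.2 103. ]
FR [601.9 -43.5 103. ]
BR [816.4 -82.6 103. ]
BL [849.3  91.  103. ]
scene FL [641.7 136.6 103. ]
scene FLb [640.6 135.2   0. ]
scene FR [607.  -35.5 103. ]
scene BLb [854.8  93.5   0. ]
scene BL [852.6  90.4 103. ]
rod rear [436.6 278.9  64. ]
rod rear front ferr [547.3 258.3  64. ]
rod front [550.2 257.9  64. ]
rod tip [622.4 242.8  59. ]
rod scene rear top mid [441.2 281.3  64. ]
rod scene ferr front mid [554.8 260.5  64. ]
rod scene bend [624.9 247.6  59. ]
rod scene tiplow [622.4 248.   19. ]
base a [613.8 267.6   6. ]
base b [604.5 218.6   6. ]
base c [422.3 252.3   6. ]
base d [431.3 301.5   6. ]
base scene b1 [620.2 271.2   3. ]
base scene b2 [435.7 307.9   3. ]
[array([ 19, 106, 241], dtype=uint8), array([ 17, 111, 237], dtype=uint8), array([ 23, 141, 243], dtype=uint8), array([ 11, 148, 189], dtype=uint8), array([  9, 148, 138], dtype=uint8)]
```

```bash
cat >> h.py <<'E'
Y=np.radians(-10.6); EX=np.array([np.cos(Y),np.sin(Y),0]); EY=np.array([-np.sin(Y),np.cos(Y),0])
H0=np.array([621,47.,0]); ROD=np.array([495.7,269.6,55])
def tool():
    s=status.state(); return np.array(s['ee_pos']),R.from_euler('xyz',s['ee_rot'],degrees=True).as_matrix(),s
def goal(p):   # tool-axis shift in cm to world point p
    e,r,s=tool(); return (r.T@(np.array(p)-e)/10).round(2)
def toh(p): d=np.array(p)-H0; return np.array([d@EX,d@EY,d[2]])
E
python3 - <<'E'
from h import *
e,r,s=tool(); print(r.round(3))
e=np.array([233.834,-525.316,292.276])
# angle needed: tool y -> +-EY, turn about tool x
for sg in(1,-1):
    v=r.T@(sg*EY); print(sg,np.arctan2(v[2],v[1]))
g=ROD-12*EX; print(g); tgt=g+[0,0,60+120]
print((r.T@(tgt-e)/10).round(2), toh(ROD))
E
```

```text
[[-0.001  0.407 -0.914]
 [ 0.001 -0.914 -0.407]
 [-1.    -0.002 -0.   ]]
1 -2.53776486246724
-1 0.6038277911225534
[483.90477581 271.80741621  55.        ]
[  5.83 -62.64 -55.26] [-164.10936989  195.75230449   55.        ]
```

>>> {"api": "move_arm", "payload": {"moves": [[[0.5,-6,-5],-0.2,1],[[1,-11,-10],-0.38,1],[[1.5,-15,-13],-0.56,1],[[2,-19,-16.5],-0.74,1],[[2,-23,-20],-0.92,1],[[2.5,-27,-23.5],-1.1,1],[[3,-31,-27],-1.28,1],[[3.5,-35,-30.5],-1.46,1],[[4,-39,-34],-1.64,1],[[4,-43,-38],-1.82,1],[[4.5,-47,-41.5],-2.0,1],[[5,-51,-45],-2.18,1],[[5.5,-55,-48.5],-2.35,1],[[5.8,-59,-52],-2.48,1],[[5.8,-61.5,-54.5],-2.538,1],[[5.83,-62.64,-55.26],-2.538,1],[[5.83,-62.64,-55.26],-2.538,1],[[5.83,-62.64,-55.26],-2.538,1]]}}

```text
time_s: 2.35
ee_pos: [483.4, 270.4, 233.9]
ee_rot: [-116.8, 89.9, -127.5]
force: [-0.3, -0.7, -0.3]
gripper_width: 91.0
```

Run:
```python
from h import *
e,r,s=tool(); print(s['time_s'],e,s['qpos'].round(1),s['force'].round(2)); print(r.round(4))
v=r.T@EY; print(np.arctan2(v[2],v[1]), goal(ROD-12*EX+[0,0,60]))
for n in("scene","top"):
    f=viewer.grab_frame(n)[:,:,::-1]; cv2.imwrite(f"pics/{n}1.png",f)
    u,v=proj(n,ROD).astype(int); print(n,u,v)
    x0,y0=max(0,u-90),max(0,v-80); c=np.ascontiguousarray(f[y0:y0+150,x0:x0+180]); cv2.imwrite(f"pics/{n}1c.png",cv2.resize(c,None,fx=4,fy=4,interpolation=cv2.INTER_CUBIC)); print(x0,y0)
    # predicted fingertips
    for yy in(-45.6,45.6):
        print(proj(n,e+r@np.array([78,yy,0])).round(1))
```

```text
2.35 [483.3985505  270.35848226 233.89586544] [ 28.   18.9  97.6  -0.   63.5 -51.3] [-0.33 -0.7  -0.34]
[[-7.000e-04  1.850e-01  9.827e-01]
 [-1.000e-03  9.827e-01 -1.850e-01]
 [-1.000e+00 -1.100e-03 -5.000e-04]]
-0.0011149397991584375 [11.89  0.16  0.03]
scene 423 312
333 232
[426.3 256.3]
[448.3 296.1]
top 200 269
110 189
[212.3 282.6]
[159.9 273.1]
```

View pics/scene1c.png

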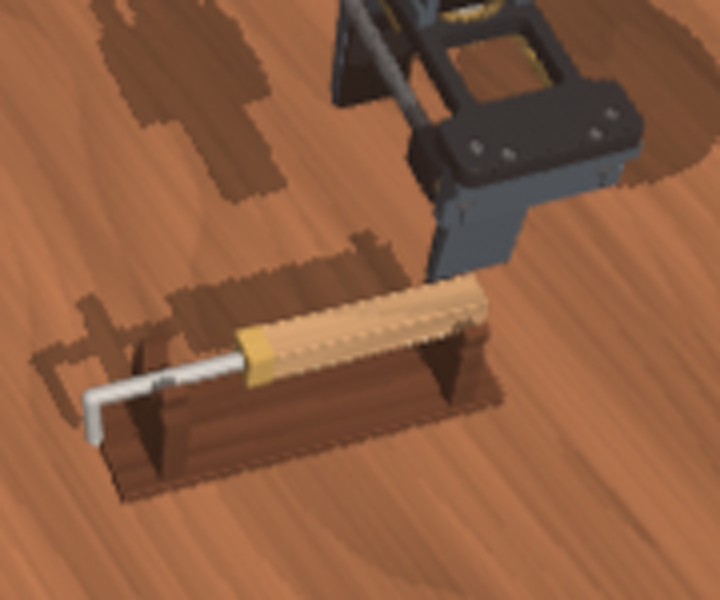

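View pics/top1c.png

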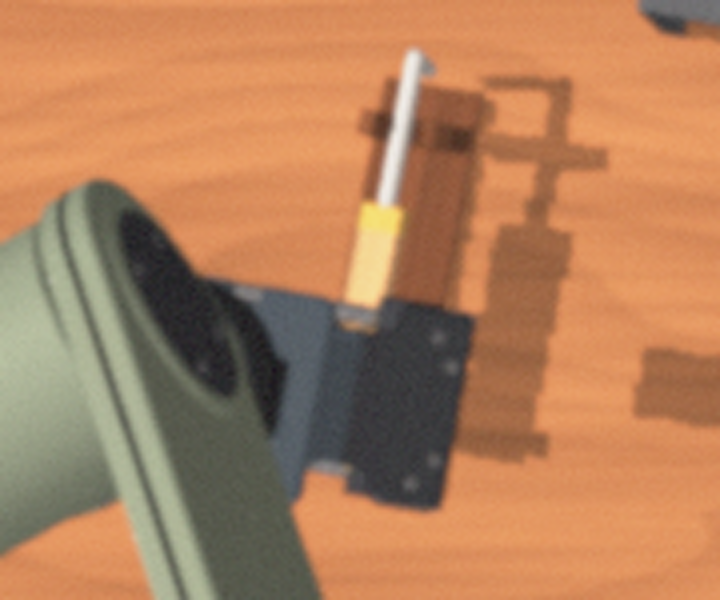

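>>> {"api": "move_arm", "payload": {"moves": [[[4,0.05,0],0,1],[[8,0.1,0],0,1],[[11,0.15,0.03],0,1],[[11.85,0.16,0.03],0,1],[[11.85,0.16,0.03],0,1],[[11.85,0.16,0.03],0,0.2],[[11.85,0.16,0.03],0,-0.2],[[11.85,0.16,0.03],0,-0.2]], "force": 10}}

```text
time_s: 3.45
ee_pos: [484.8, 273.3, 116.1]
ee_rot: [35.8, 89.9, 25.3]
force: [-0.4, -0.1, -0.5]
gripper_width: 63.7
```

Run:
```python
from h import *
e,r,s=tool(); print(s['time_s'],e,s['force'].round(2),s['gripper_width'],goal(ROD-12*EX+[0,0,60]))
f=viewer.grab_frame("scene")[:,:,::-1]; cv2.imwrite("pics/s2.png",cv2.resize(f[200:350,340:520],None,fx=4,fy=4,interpolation=cv2.INTER_CUBIC))
```

```text
3.45 [484.75791039 273.3400666  116.12911416] [-0.36 -0.05 -0.49] 63.69930006599706 [ 0.11 -0.17 -0.06]
```

View pics/s2.png

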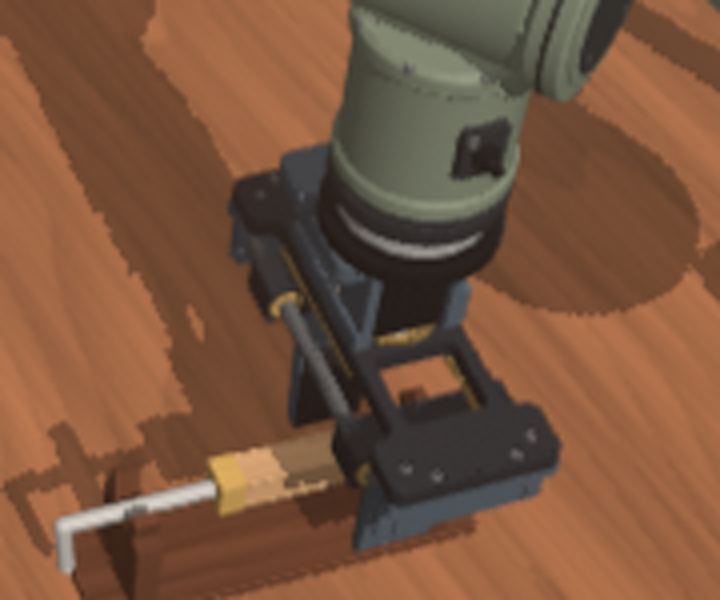

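>>> {"api": "move_arm", "payload": {"moves": [[[0.1,-0.15,0],0,-0.2],[[0.1,-0.15,0],0,-1],[[0.1,-0.15,0],0,-1],[[0.1,-0.15,0],0,-1],[[0.1,-0.15,0],0,-1],[[0.1,-0.15,0],0,-1],[[0.1,-0.15,0],0,-1]], "force": 10}}

```text
time_s: 4.38
ee_pos: [484.3, 271.7, 114.4]
ee_rot: [-43.2, 90.0, -53.8]
force: [0.7, -0.5, -0.0]
gripper_width: 17.8
```

>>> {"api": "move_arm", "payload": {"moves": [[[0,0,0],0,-1],[[0,0,0],0,-1],[[-1,0,0],0,-1],[[-3,0,0],0,-1],[[-5.5,0,0],0,-1],[[-7,0,0],0,-1],[[-7,0,0],0,-1],[[-7,0,0],0,-1]], "force": 55}}

```text
time_s: 5.38
ee_pos: [483.8, 271.4, 183.7]
ee_rot: [-138.5, 89.9, -149.1]
force: [0.6, 0.1, -0.7]
gripper_width: 17.6
```

Run:
```python
from h import *
e,r,s=tool(); print(s['time_s'],e,s['force'].round(2),s['torque'].round(3),s['gripper_width']); print(r.round(4))
g=e+r@np.array([60,0,0]); ro=g+12*EX; tip=ro+127*EX+[0,0,-32]; tb=ro+127*EX+[0,0,-36]
print('rod',ro,'tip',tip)
for n in("scene","top"):
    f=np.ascontiguousarray(viewer.grab_frame(n)[:,:,::-1]); cv2.imwrite(f"pics/{n}3.png",f)
    for p in(tip,ro+130*EX,ro+58*EX): print(n,proj(n,p).round(1))
    u,v=proj(n,ro+100*EX).astype(int); x0,y0=u-90,v-75; print(x0,y0); cv2.imwrite(f"pics/{n}3c.png",cv2.resize(f[y0:y0+150,x0:x0+180],None,fx=4,fy=4,interpolation=cv2.INTER_CUBIC))
```

```text
5.375 [483.78223253 271.43234949 183.71683709] [ 0.56  0.12 -0.73] [ 0.089 -0.108  0.031] 17.61755361870616
[[-1.400e-03  1.838e-01  9.830e-01]
 [-8.000e-04  9.830e-01 -1.838e-01]
 [-1.000e+00 -1.000e-03 -1.200e-03]]
rod [495.49623282 269.17625294 123.71691182] tip [620.32902216 245.81443141  91.71691182]
scene [358.7 318. ]
scene [357.8 307.4]
scene [397.4 297.3]
284 228
top [208.8 201.2]
top [205.1 197.8]
top [197.6 237.8]
111 139
```

View pics/scene3c.png

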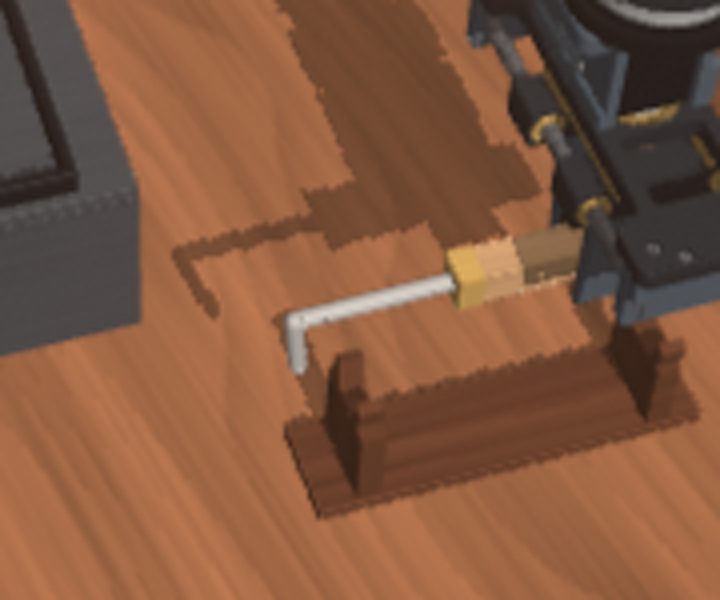

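View pics/top3c.png

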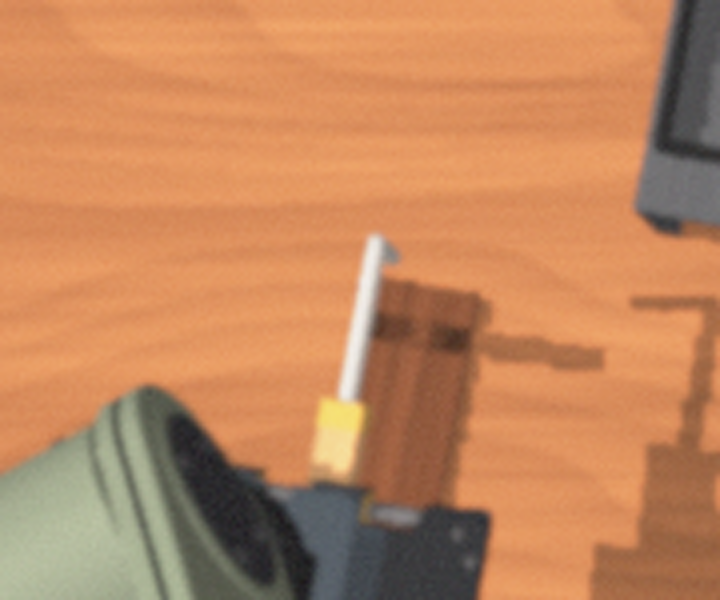

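```bash
cat >> h.py <<'E'
def wh(x,y,z): return H0+x*EX+y*EY+[0,0,z]   # hearth->world
def tipTCP(x,y,z): return wh(x-139,y,z+32+60) # TCP for hook tip centre at hearth x,y,z
def tipnow():
    e,r,s=tool(); return toh(e+r@np.array([60,0,0])+139*(r@np.array([0,0,1])))-[0,0,32]
E
python3 - <<'E'
from h import *
e,r,s=tool(); print(tipnow(),goal(tipTCP(-35,0,46)), np.degrees(np.arctan2(r[1,2],r[0,2])))
E
```

```text
[-37.27220235 195.31993875  91.19654281] [  4.57 -19.53   0.22] -10.585605454162335
```

>>> {"api": "move_arm", "payload": {"moves": [[[0,-2,-1],0,-1],[[0,-6,-1],0,-1],[[0.5,-10,-1],0,-1],[[2,-14,-1],0,-1],[[3.5,-17,-0.5],0,-1],[[4.4,-19,0],0,-1],[[4.57,-19.5,0.2],0,-1],[[4.57,-19.5,0.2],0,-1],[[4.57,-19.5,0.2],0,-1]]}}

```text
time_s: 6.6
ee_pos: [450.7, 80.3, 139.0]
ee_rot: [27.7, 90.0, 17.1]
force: [0.0, -0.6, -1.4]
gripper_width: 17.4
```

Run:
```python
from h import *
e,r,s=tool(); print(s['time_s'],tipnow(),s['force'].round(2),s['torque'].round(3),s['gripper_width'])
t=tipnow()
for n in("scene","top"):
    f=np.ascontiguousarray(viewer.grab_frame(n)[:,:,::-1]); cv2.imwrite(f"pics/{n}4.png",f)
    for x,y,z in((0,0,95),(0,90,103),(0,-90,103),(0,90,0),(t[0]+3,t[1],t[2]+32)): print(n,proj(n,wh(x,y,z)).round(1))
    u,v=proj(n,wh(0,0,50)).astype(int); x0,y0=max(0,u-90),v-75; print(x0,y0); cv2.imwrite(f"pics/{n}4c.png",cv2.resize(f[y0:y0+150,x0:x0+180],None,fx=4,fy=4,interpolation=cv2.INTER_CUBIC))
```

```text
6.6 [-34.47457142   1.60129975  47.09396268] [ 0.05 -0.57 -1.43] [ 0.124 -0.128 -0.04 ] 17.385800923753123
scene [306.9 241.6]
scene [320.5 273.7]
scene [294.4 207.2]
scene [320.7 307.5]
scene [322.8 244.2]
217 181
top [317.8 199.6]
top [268.5 190.4]
top [367.  207.8]
top [274.7 196.5]
top [314.2 217.1]
228 126
```

View pics/top4c.png

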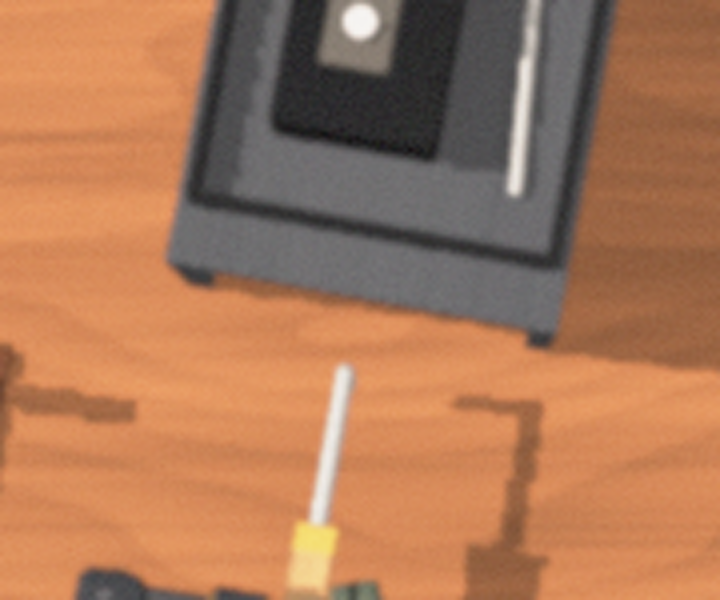

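View pics/scene4c.png

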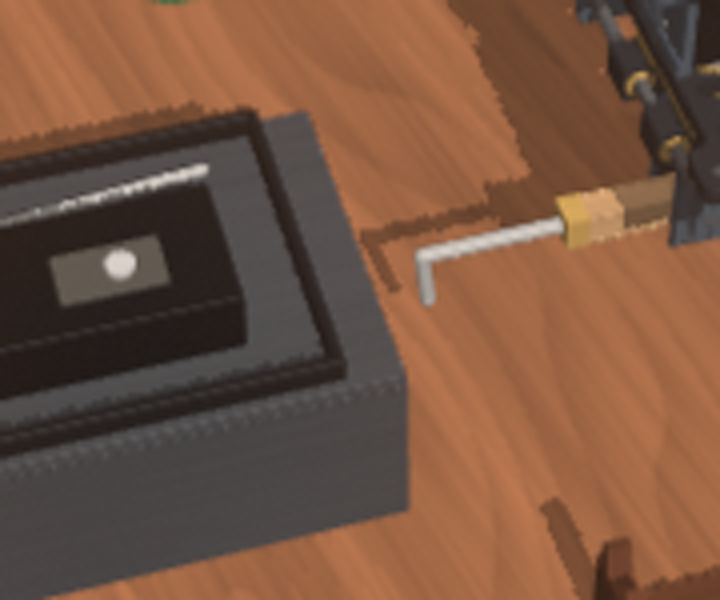

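>>> {"api": "move_arm", "payload": {"moves": [[[0.3,-0.1,1],0,-1],[[0.3,-0.1,3],0,-1],[[0.3,-0.1,5],0,-1],[[0.3,-0.1,7],0,-1],[[0.3,-0.1,8.3],0,-1],[[0.3,-0.1,8.8],0,-1],[[0.3,-0.1,8.8],0,-1],[[0.3,-0.1,8.8],0,-1]]}}

```text
time_s: 7.7
ee_pos: [536.0, 62.6, 135.7]
ee_rot: [-161.5, 90.0, -172.0]
force: [0.7, 1.0, -0.8]
gripper_width: 17.3
```

```bash
cat > st.py <<'E'
from h import *
e,r,s=tool(); f=np.array(s['force']); print(round(s['time_s'],2),'tip',tipnow().round(1),'F hearth',round(f@EX,2),round(f@EY,2),round(f[2],2),'T',(r.T@np.array(s['torque'])).round(3))
E
python3 st.py
```

```text
7.7 tip [52.6 -0.3 43.5] F hearth 0.54 1.13 -0.83 T [ 0.043 -0.089  0.134]
```

>>> {"api": "move_arm", "payload": {"moves": [[[0,0,0.5],0,-1],[[0,0,0.8],0,-1],[[0,0,0.8],0,-1]]}}

```text
time_s: 8.07
ee_pos: [544.9, 61.0, 135.8]
ee_rot: [1.1, 90.0, -9.5]
force: [-0.3, -0.2, -1.1]
gripper_width: 17.8
```

>>> {"api": "move_arm", "payload": {"moves": [[[0,0,0.5],0,-1],[[0,0,0.5],0,-1]]}}

```text
time_s: 8.32
ee_pos: [550.0, 60.1, 135.8]
ee_rot: [2.1, 90.0, -8.5]
force: [-0.4, -0.4, -1.0]
gripper_width: 17.7
```

>>> {"api": "move_arm", "payload": {"moves": [[[0,0,0.5],0,-1],[[0,0,0.5],0,-1]]}}

```text
time_s: 8.57
ee_pos: [554.9, 59.1, 135.8]
ee_rot: [5.3, 90.0, -5.3]
force: [-0.3, 0.5, -1.5]
gripper_width: 17.6
```

>>> {"api": "move_arm", "payload": {"moves": [[[0,0,0.5],0,-1],[[0,0,0.5],0,-1]]}}

```text
time_s: 8.82
ee_pos: [559.8, 58.2, 135.8]
ee_rot: [3.4, 90.0, -7.2]
force: [-0.3, 0.2, -1.4]
gripper_width: 17.9
```

>>> {"api": "move_arm", "payload": {"moves": [[[0,0,0.5],0,-1],[[0,0,0.5],0,-1]]}}

```text
time_s: 9.07
ee_pos: [564.1, 57.3, 135.5]
ee_rot: [-165.5, 89.9, -176.1]
force: [-1.3, 0.2, -1.9]
gripper_width: 18.1
```

>>> {"api": "move_arm", "payload": {"moves": [[[0,0,0.5],0,-1],[[0,0,0.5],0,-1]]}}

```text
time_s: 9.32
ee_pos: [569.3, 56.3, 135.5]
ee_rot: [-145.8, 90.0, -156.4]
force: [-1.7, 0.0, -1.9]
gripper_width: 17.8
```

>>> {"api": "move_arm", "payload": {"moves": [[[0,0,0.3],0,-1],[[0,0,0.3],0,-1]]}}

```text
time_s: 9.57
ee_pos: [572.2, 55.8, 135.6]
ee_rot: [-115.8, 90.0, -126.4]
force: [-2.0, 0.2, -1.3]
gripper_width: 17.6
```

```bash
python3 st.py
```

```text
9.57 tip [89.4 -0.3 43.6] F hearth -2.01 -0.15 -1.31 T [0.006 0.306 0.076]
```

>>> {"api": "move_arm", "payload": {"moves": [[[0,0,-1.5],0,-1],[[0,1.5,-3.5],0,-1],[[0,3.5,-3.95],0,-1],[[0,5.5,-3.95],0,-1],[[0,6.2,-3.95],0,-1],[[0.9,6.2,-3.95],0,-1],[[1.75,6.2,-3.95],0,-1],[[1.75,6.2,-3.95],0,-1],[[1.75,6.2,-3.95],0,-1]]}}

```text
time_s: 10.7
ee_pos: [544.7, 123.6, 118.1]
ee_rot: [-126.3, 90.0, -136.9]
force: [-0.3, 0.4, -1.5]
gripper_width: 17.2
```

```bash
python3 st.py
```

```text
10.7 tip [49.9 61.2 26. ] F hearth -0.39 0.35 -1.49 T [ 0.005 -0.004  0.112]
```

>>> {"api": "move_arm", "payload": {"moves": [[[0,-0.3,0],0,-1],[[0,-0.5,0],0,-1],[[0,-0.5,0],0,-1]]}}

```text
time_s: 11.08
ee_pos: [543.8, 118.9, 118.4]
ee_rot: [4.7, 90.0, -5.9]
force: [-0.3, 0.5, -1.6]
gripper_width: 17.7
```

>>> {"api": "move_arm", "payload": {"moves": [[[0,-0.3,0],0,-1],[[0,-0.3,0],0,-1]]}}

```text
time_s: 11.32
ee_pos: [543.1, 116.0, 118.3]
ee_rot: [-83.7, 90.0, -94.3]
force: [-0.5, 0.1, -1.5]
gripper_width: 17.6
```

>>> {"api": "move_arm", "payload": {"moves": [[[0,-0.3,0],0,-1],[[0,-0.3,0],0,-1]]}}

```text
time_s: 11.58
ee_pos: [542.6, 113.1, 118.2]
ee_rot: [-124.6, 90.0, -135.2]
force: [0.3, 0.4, -0.8]
gripper_width: 17.8
```

```bash
python3 st.py
```

```text
11.57 tip [49.7 50.5 26.2] F hearth 0.2 0.43 -0.81 T [-0.062 -0.04   0.159]
```

>>> {"api": "move_arm", "payload": {"moves": [[[0,-0.3,0],0,-1],[[0,-0.3,0],0,-1]]}}

```text
time_s: 11.82
ee_pos: [542.0, 110.1, 118.2]
ee_rot: [-124.0, 90.0, -134.6]
force: [0.8, 0.0, -0.8]
gripper_width: 17.7
```

>>> {"api": "move_arm", "payload": {"moves": [[[0,-0.3,0],0,-1],[[0,-0.3,0],0,-1]]}}

```text
time_s: 12.08
ee_pos: [541.5, 107.2, 118.2]
ee_rot: [-120.4, 90.0, -131.0]
force: [-0.6, -0.4, -1.0]
gripper_width: 17.5
```

>>> {"api": "move_arm", "payload": {"moves": [[[0,-0.3,0],0,-1],[[0,-0.3,0],0,-1]]}}

```text
time_s: 12.32
ee_pos: [540.9, 104.3, 118.2]
ee_rot: [-128.5, 90.0, -139.1]
force: [0.3, -0.5, -1.2]
gripper_width: 17.4
```

>>> {"api": "move_arm", "payload": {"moves": [[[0,-0.3,0],0,-1],[[0,-0.3,0],0,-1]]}}

```text
time_s: 12.58
ee_pos: [540.4, 101.3, 118.2]
ee_rot: [-106.6, 90.0, -117.2]
force: [-0.8, -0.2, -1.1]
gripper_width: 17.8
```

>>> {"api": "move_arm", "payload": {"moves": [[[0,-0.3,0],0,-1],[[0,-0.3,0],0,-1]]}}

```text
time_s: 12.82
ee_pos: [539.8, 98.4, 118.2]
ee_rot: [-113.6, 90.0, -124.2]
force: [-0.9, 0.5, -0.9]
gripper_width: 17.7
```

>>> {"api": "move_arm", "payload": {"moves": [[[0,-0.3,0],0,-1],[[0,-0.3,0],0,-1]]}}

```text
time_s: 13.08
ee_pos: [539.3, 95.4, 118.2]
ee_rot: [-119.9, 90.0, -130.5]
force: [0.8, -0.0, -0.8]
gripper_width: 17.9
```

>>> {"api": "move_arm", "payload": {"moves": [[[0,-0.3,0],0,-1],[[0,-0.3,0],0,-1]]}}

```text
time_s: 13.32
ee_pos: [538.7, 92.4, 118.2]
ee_rot: [-117.7, 90.0, -128.3]
force: [0.1, 0.9, -1.1]
gripper_width: 17.3
```

>>> {"api": "move_arm", "payload": {"moves": [[[0,-0.3,0],0,-1],[[0,-0.3,0],0,-1]]}}

```text
time_s: 13.58
ee_pos: [538.2, 89.5, 118.2]
ee_rot: [-118.8, 90.0, -129.4]
force: [-0.3, 0.7, -1.4]
gripper_width: 17.5
```

```bash
python3 st.py
```

```text
13.57 tip [49.8 26.5 26.2] F hearth -0.42 0.6 -1.43 T [-0.036 -0.076  0.133]
```

>>> {"api": "move_arm", "payload": {"moves": [[[0,-0.3,0],0,-1],[[0,-0.3,0],0,-1]]}}

```text
time_s: 13.82
ee_pos: [537.6, 86.6, 118.2]
ee_rot: [-113.7, 90.0, -124.3]
force: [-0.3, 0.4, -1.5]
gripper_width: 17.8
```

>>> {"api": "move_arm", "payload": {"moves": [[[0,-0.3,0],0,-1],[[0,-0.3,0],0,-1]]}}

```text
time_s: 14.08
ee_pos: [537.1, 83.6, 118.2]
ee_rot: [-91.1, 90.0, -101.7]
force: [0.7, -0.3, -0.7]
gripper_width: 17.7
```

>>> {"api": "move_arm", "payload": {"moves": [[[0,-0.3,0],0,-1],[[0,-0.3,0],0,-1]]}}

```text
time_s: 14.32
ee_pos: [536.5, 80.7, 118.2]
ee_rot: [-113.5, 90.0, -124.1]
force: [-1.0, 0.3, -0.8]
gripper_width: 17.7
```

>>> {"api": "move_arm", "payload": {"moves": [[[0,-0.3,0],0,-1],[[0,-0.3,0],0,-1]]}}

```text
time_s: 14.58
ee_pos: [536.1, 78.2, 118.3]
ee_rot: [66.6, 90.0, 56.0]
force: [0.4, 3.0, -1.0]
gripper_width: 17.9
```

```bash
python3 st.py
```

```text
14.57 tip [49.8 15.2 26.3] F hearth -0.17 3.04 -1.05 T [-0.402  0.032  0.644]
```

>>> {"api": "move_arm", "payload": {"moves": [[[0,0.3,0],0,-1],[[-0.8,0.3,0],0,-1],[[-1.6,0.3,0],0,-1],[[-1.6,-0.8,0],0,-1],[[-1.6,-1.9,0],0,-1],[[-1.6,-1.9,0],0,-1],[[-0.9,-1.9,0],0,-1],[[-0.6,-1.9,0],0,-1],[[-0.6,-1.9,0],0,-1]]}}

```text
time_s: 15.7
ee_pos: [532.3, 59.4, 123.7]
ee_rot: [-162.0, 89.9, -172.6]
force: [-0.3, -0.4, -2.4]
gripper_width: 17.5
```

```bash
python3 st.py
```

```text
15.7 tip [49.5 -4.1 31.5] F hearth -0.19 -0.43 -2.38 T [ 0.021 -0.074  0.088]
```

>>> {"api": "move_arm", "payload": {"moves": [[[0.4,0,0],0,-1],[[0.8,0,0],0,-1],[[0.8,0,0],0,-1]]}}

```text
time_s: 16.08
ee_pos: [532.3, 59.3, 115.8]
ee_rot: [-157.7, 90.0, -168.3]
force: [-0.6, -0.4, -0.9]
gripper_width: 17.3
```

```bash
python3 st.py
```

```text
16.07 tip [49.5 -4.2 23.7] F hearth -0.53 -0.46 -0.94 T [ 0.028 -0.076  0.099]
```

>>> {"api": "move_arm", "payload": {"moves": [[[0,0,-0.4],0,-1],[[0,0,-0.8],0,-1],[[0,0,-1.2],0,-1],[[0,0,-1.2],0,-1]]}}

```text
time_s: 16.58
ee_pos: [520.5, 61.5, 116.4]
ee_rot: [12.1, 90.0, 1.5]
force: [2.3, -0.1, -1.0]
gripper_width: 17.5
```

```bash
python3 st.py
```

```text
16.57 tip [37.6 -4.2 24.4] F hearth 2.3 0.37 -1.0 T [-0.03  -0.306  0.193]
```

>>> {"api": "move_arm", "payload": {"moves": [[[0,0,-0.5],0,-1],[[0,0,-1.2],0,-1],[[0,0,-2],0,-1],[[0,0,-2.8],0,-1],[[0,0,-3.6],0,-1],[[0,0,-4.4],0,-1],[[0,0,-5.2],0,-1],[[0,0,-6],0,-1],[[0,0,-6.6],0,-1],[[0,0,-7.1],0,-1],[[0,0,-7.4],0,-1],[[0,0,-7.4],0,-1]]}}

```text
time_s: 18.08
ee_pos: [447.5, 75.0, 116.2]
ee_rot: [-155.5, 89.9, -166.0]
force: [2.9, 1.9, -0.3]
gripper_width: 17.7
```

```bash
python3 st.py
```

```text
18.07 tip [-36.7  -4.4  24.1] F hearth 2.52 2.41 -0.3 T [-0.197 -0.431  0.387]
```

>>> {"api": "move_arm", "payload": {"moves": [[[0,0.05,-0.25],0,-1],[[0,0.1,-0.5],0,-1],[[0,0.1,-0.5],0,-1]]}}

```text
time_s: 18.45
ee_pos: [442.7, 76.8, 116.1]
ee_rot: [-154.8, 89.9, -165.4]
force: [1.1, -1.8, -1.8]
gripper_width: 17.6
```

>>> {"api": "move_arm", "payload": {"moves": [[[0,0,-0.2],0,-1],[[0,0,-0.2],0,-1]]}}

```text
time_s: 18.7
ee_pos: [441.0, 77.2, 116.1]
ee_rot: [-155.9, 90.0, -166.5]
force: [1.8, -1.1, -2.1]
gripper_width: 17.3
```

```bash
python3 st.py
```

```text
18.7 tip [-43.6  -3.4  24. ] F hearth 1.93 -0.77 -2.05 T [ 0.105 -0.46   0.039]
```

Face is near +7. Continue in 2 mm steps.

>>> {"api": "move_arm", "payload": {"moves": [[[0,0,-0.2],0,-1],[[0,0,-0.2],0,-1]]}}

```text
time_s: 18.95
ee_pos: [439.0, 77.7, 116.2]
ee_rot: [-157.8, 90.0, -168.4]
force: [2.3, -0.1, -1.5]
gripper_width: 17.9
```

>>> {"api": "move_arm", "payload": {"moves": [[[0,0,-0.2],0,-1],[[0,0,-0.2],0,-1]]}}

```text
time_s: 19.2
ee_pos: [437.0, 78.0, 116.2]
ee_rot: [-158.6, 90.0, -169.1]
force: [2.3, -0.8, -0.9]
gripper_width: 17.5
```

>>> {"api": "move_arm", "payload": {"moves": [[[0,0,-0.2],0,-1],[[0,0,-0.2],0,-1]]}}

```text
time_s: 19.45
ee_pos: [435.1, 78.4, 116.2]
ee_rot: [-156.8, 90.0, -167.4]
force: [1.5, -0.5, -1.2]
gripper_width: 17.7
```

>>> {"api": "move_arm", "payload": {"moves": [[[0,0,-0.2],0,-1],[[0,0,-0.2],0,-1]]}}

```text
time_s: 19.7
ee_pos: [433.1, 78.8, 116.2]
ee_rot: [-159.3, 90.0, -169.9]
force: [2.0, -1.0, -1.6]
gripper_width: 17.8
```

>>> {"api": "move_arm", "payload": {"moves": [[[0,0,-0.2],0,-1],[[0,0,-0.2],0,-1]]}}

```text
time_s: 19.95
ee_pos: [431.2, 79.1, 116.2]
ee_rot: [-158.3, 90.0, -168.9]
force: [2.1, -0.9, -2.0]
gripper_width: 17.1
```

>>> {"api": "move_arm", "payload": {"moves": [[[0,0,-0.2],0,-1],[[0,0,-0.2],0,-1]]}}

```text
time_s: 20.2
ee_pos: [429.2, 79.5, 116.2]
ee_rot: [-162.5, 90.0, -173.1]
force: [1.8, -0.3, -2.2]
gripper_width: 17.4
```

>>> {"api": "move_arm", "payload": {"moves": [[[0,0,-0.2],0,-1],[[0,0,-0.2],0,-1]]}}

```text
time_s: 20.45
ee_pos: [427.3, 79.9, 116.2]
ee_rot: [-158.8, 90.0, -169.4]
force: [1.7, -1.5, -0.9]
gripper_width: 17.5
```

>>> {"api": "move_arm", "payload": {"moves": [[[0,0,-0.2],0,-1],[[0,0,-0.2],0,-1]]}}

```text
time_s: 20.7
ee_pos: [426.9, 80.2, 116.4]
ee_rot: [9.9, 89.8, -0.7]
force: [6.8, -1.7, -5.0]
gripper_width: 17.6
```

```bash
python3 st.py
```

```text
20.7 tip [-57.7  -3.   24.9] F hearth 6.99 -0.44 -5.03 T [ 0.133 -0.914 -0.058]
```

>>> {"api": "move_arm", "payload": {"moves": [[[0,0,-0.1],0,-1],[[0,0,-0.1],0,-1]]}}

```text
time_s: 20.95
ee_pos: [426.7, 80.3, 116.5]
ee_rot: [9.8, 89.7, -0.8]
force: [8.7, -2.6, -6.6]
gripper_width: 17.8
```

```bash
python3 st.py
```

```text
20.95 tip [-57.8  -2.9  25.1] F hearth 9.0 -1.01 -6.61 T [ 0.191 -1.152 -0.215]
```

>>> {"api": "move_arm", "payload": {"moves": [[[0.03,0,-0.05],0,-1],[[0.03,0,-0.05],0,-1],[[0.03,0,-0.05],0,-1],[[0.03,0,-0.05],0,-1]]}}

```text
time_s: 21.45
ee_pos: [426.6, 80.4, 116.3]
ee_rot: [10.2, 89.7, -0.4]
force: [9.4, -3.2, -5.8]
gripper_width: 17.9
```

```bash
python3 st.py
```

```text
21.45 tip [-57.8  -2.9  25.1] F hearth 9.85 -1.41 -5.82 T [ 0.25  -1.258 -0.249]
```

Pull is 9.9 N; hold it a further 0.75 s and look.

>>> {"api": "move_arm", "payload": {"moves": [[[0,0,0],0,-1],[[0,0,0],0,-1],[[0,0,0],0,-1],[[0,0,0],0,-1],[[0,0,0],0,-1],[[0,0,0],0,-1]]}}

```text
time_s: 22.2
ee_pos: [426.6, 80.4, 116.3]
ee_rot: [10.1, 89.7, -0.5]
force: [9.6, -3.0, -7.1]
gripper_width: 17.6
```

```bash
python3 st.py
python3 - <<'E'
from h import *
for n in("scene","top"):
    f=np.ascontiguousarray(viewer.grab_frame(n)[:,:,::-1]); cv2.imwrite(f"pics/{n}5.png",f)
    u,v=proj(n,wh(-30,0,30)).astype(int); x0,y0=max(0,u-90),v-75; print(x0,y0); cv2.imwrite(f"pics/{n}5c.png",cv2.resize(f[y0:y0+150,x0:x0+180],None,fx=4,fy=4,interpolation=cv2.INTER_CUBIC))
E
```

```text
22.2 tip [-57.8  -2.9  25.1] F hearth 9.97 -1.19 -7.07 T [ 0.222 -1.28  -0.259]
231 185
226 143
```

View pics/scene5c.png

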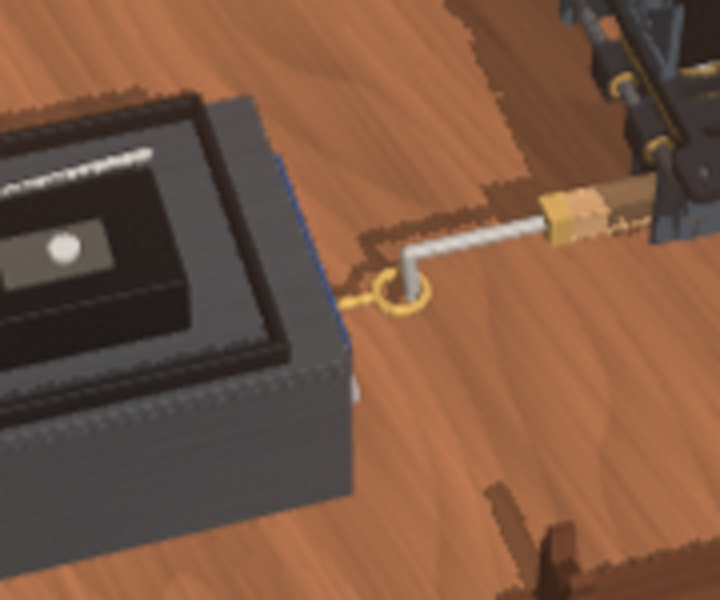

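View pics/top5c.png

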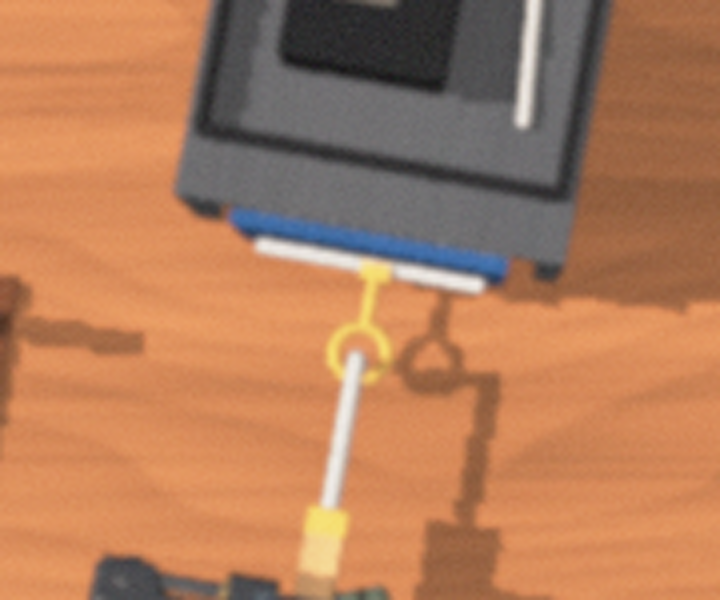

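>>> {"api": "move_arm", "payload": {"moves": [[[0,0,0.25],0,-1],[[0,0,0.5],0,-1],[[0,0,0.8],0,-1],[[0,0,0.8],0,-1],[[0,0,0.8],0,-1]]}}

```text
time_s: 22.92
ee_pos: [431.6, 79.0, 115.8]
ee_rot: [-160.5, 90.0, -171.1]
force: [0.4, 0.2, -1.7]
gripper_width: 17.5
```

```bash
python3 st.py
```

```text
22.93 tip [-53.1  -3.3  23.7] F hearth 0.33 0.25 -1.68 T [-0.06  -0.12   0.133]
```

>>> {"api": "move_arm", "payload": {"moves": [[[-0.5,0,0],0,-1],[[-1,0,0],0,-1],[[-1.5,0,0],0,-1],[[-1.5,0,0],0,-1]]}}

```text
time_s: 23.42
ee_pos: [432.2, 79.1, 131.5]
ee_rot: [16.5, 89.9, 5.9]
force: [-0.1, 1.0, -0.3]
gripper_width: 17.8
```

```bash
python3 st.py
```

```text
23.43 tip [-52.4  -3.1  39.7] F hearth -0.24 0.99 -0.32 T [ 0.016 -0.086  0.092]
```

Run:
```python
from h import *
print(goal([483.8,271.4,183.7]))
```

```text
[-5.21 19.85  1.54]
```

>>> {"api": "move_arm", "payload": {"moves": [[[-2,0,0],0,-1],[[-4,0.5,-1],0,-1],[[-5.2,3,-1],0,-1],[[-5.2,7,-1],0,-1],[[-5.2,11,-1],0,-1],[[-5.2,15,0],0,-1],[[-5.2,18,1],0,-1],[[-5.2,19.6,1.5],0,-1],[[-5.2,19.85,1.54],0,-1],[[-5.2,19.85,1.54],0,-1],[[-5.2,19.85,1.54],0,-1],[[-5.2,19.85,1.54],0,-1]]}}

```text
time_s: 24.92
ee_pos: [483.3, 270.6, 183.1]
ee_rot: [-93.4, 90.0, -104.0]
force: [-0.0, -0.9, -1.6]
gripper_width: 17.8
```

Run:
```python
from h import *
e,r,s=tool(); print(s['time_s'],e,s['force'].round(2)); print(r.round(4), goal([484.3,271.7,114.4]))
g=e+r@np.array([60,0,0]); z=r@np.array([0,0,1]);ro=g+12*z; tip=ro+127*z+[0,0,-32]
for n in("scene","top"):
    f=np.ascontiguousarray(viewer.grab_frame(n)[:,:,::-1]); cv2.imwrite(f"pics/{n}6.png",f)
    for p in(tip,ro+130*z,ro+58*z): print(n,proj(n,p).round(1))
    x0,y0=(284,228) if n=='scene' else (111,139); cv2.imwrite(f"pics/{n}6c.png",cv2.resize(f[y0:y0+150,x0:x0+180],None,fx=4,fy=4,interpolation=cv2.INTER_CUBIC))
```

```text
24.925 [483.34534211 270.64590136 183.08872721] [-0.   -0.88 -1.56]
[[-1.000e-04  1.845e-01  9.828e-01]
 [-2.000e-04  9.828e-01 -1.845e-01]
 [-1.000e+00 -2.000e-04 -0.000e+00]] [6.87 0.12 0.07]
scene [358.7 317.8]
scene [357.7 307.2]
scene [397.3 297.2]
top [209.3 201.4]
top [205.6 198. ]
top [198.1 238.1]
```

View pics/scene6c.png

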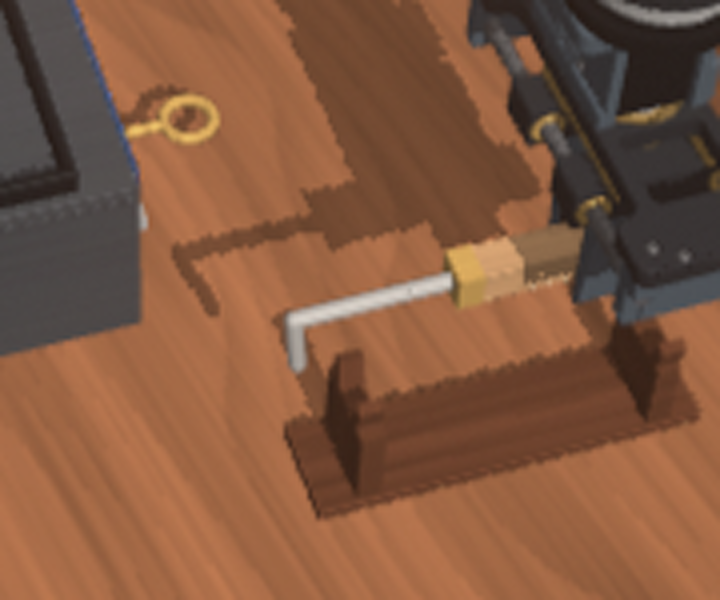

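View pics/top6c.png

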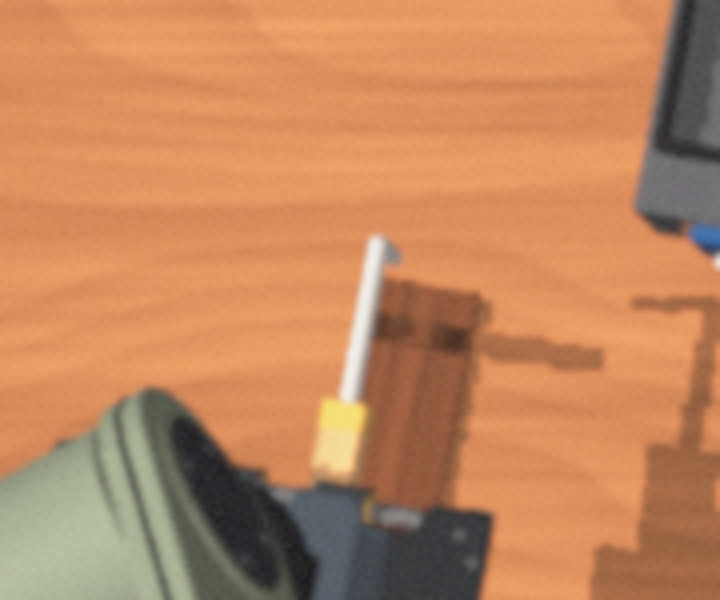

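>>> {"api": "move_arm", "payload": {"moves": [[[1,0.12,0.06],0,-1],[[2.5,0.12,0.06],0,-1],[[4,0.12,0.06],0,-1],[[5,0.12,0.06],0,-1],[[5.8,0.12,0.06],0,-1],[[6.4,0.12,0.06],0,-1],[[6.6,0.12,0.06],0,-1],[[6.6,0.12,0.06],0,-1],[[6.6,0.12,0.06],0,-1]]}}

```text
time_s: 26.15
ee_pos: [484.6, 272.5, 117.3]
ee_rot: [32.8, 90.0, 22.2]
force: [0.5, -0.4, -1.5]
gripper_width: 17.6
```

Run:
```python
from h import *
e,r,s=tool(); print(goal([484.3,271.7,114.4]),s['torque'].round(3))
```

```text
[ 0.29 -0.08 -0.01] [ 0.075 -0.102  0.002]
```

>>> {"api": "move_arm", "payload": {"moves": [[[0.15,-0.08,0],0,-1],[[0.28,-0.08,0],0,-1],[[0.28,-0.08,0],0,-1]]}}

```text
time_s: 26.52
ee_pos: [484.3, 271.6, 114.4]
ee_rot: [-14.9, 90.0, -25.4]
force: [-0.1, 0.1, 2.1]
gripper_width: 17.7
```

```bash
python3 st.py
```

```text
26.52 tip [-36.7 195.6  22.4] F hearth -0.08 0.04 2.12 T [0.013 0.03  0.011]
```

>>> {"api": "move_arm", "payload": {"moves": [[[0,0,0],0,-1],[[0,0,0],0,-0.5],[[0,0,0],0,-0.2],[[0,0,0],0,0.4],[[0,0,0],0,0.9],[[0,0,0],0,0.9],[[0,0,0],0,0.9]], "force": 10}}

```text
time_s: 27.4
ee_pos: [484.3, 271.6, 114.1]
ee_rot: [-53.2, 90.0, -63.8]
force: [-0.9, 0.1, 0.4]
gripper_width: 69.7
```

>>> {"api": "move_arm", "payload": {"moves": [[[-1.5,0,0],0,0.9],[[-4,0,0],0,0.9],[[-8,0,0],0,0.9],[[-12,0,0],0,0.9],[[-16,0,0],0,0.9],[[-18,0,-4],0,0.9],[[-18,0,-9],0,0.9],[[-18,0,-12],0,0.9],[[-18,0,-12],0,0.9]]}}

```text
time_s: 28.52
ee_pos: [364.7, 293.7, 295.5]
ee_rot: [46.5, 89.9, 36.0]
force: [0.8, 0.1, 0.7]
gripper_width: 86.9
```

Run:
```python
from h import *
for n in("scene","top"):
    f=np.ascontiguousarray(viewer.grab_frame(n)[:,:,::-1]); cv2.imwrite(f"pics/{n}7.png",f)
    x0,y0=(284,208) if n=='scene' else (151,139); cv2.imwrite(f"pics/{n}7c.png",cv2.resize(f[y0:y0+150,x0:x0+190],None,fx=4,fy=4,interpolation=cv2.INTER_CUBIC))
    d=np.abs(f.astype(int)-cv2.imread(f'pics/{n}0.png')).max(2)
    print(n,'max diff in objects area', [d[a:b,c:e].max() for a,b,c,e in ([(110,185,240,345)] if n=='scene' else [(200,350,465,530)])])
```

```text
scene max diff in objects area [np.int64(53)]
top max diff in objects area [np.int64(61)]
```

View pics/scene7c.png

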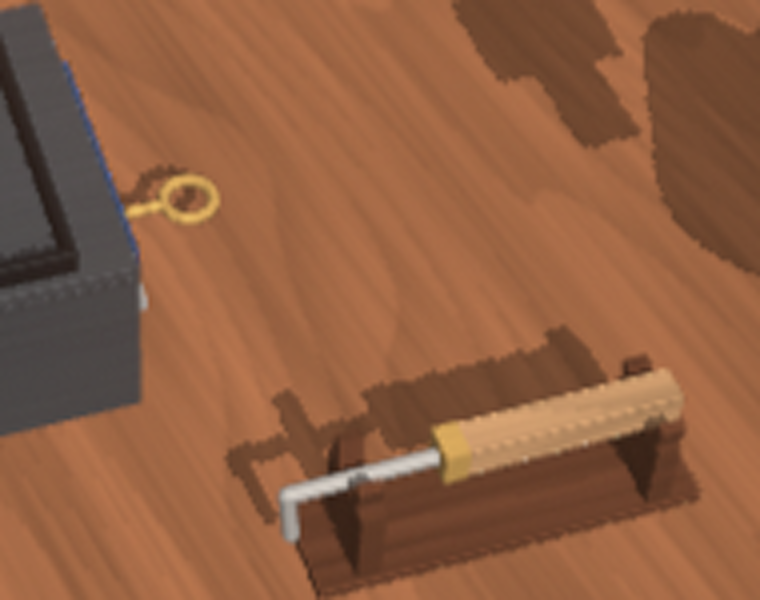

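View pics/top7c.png

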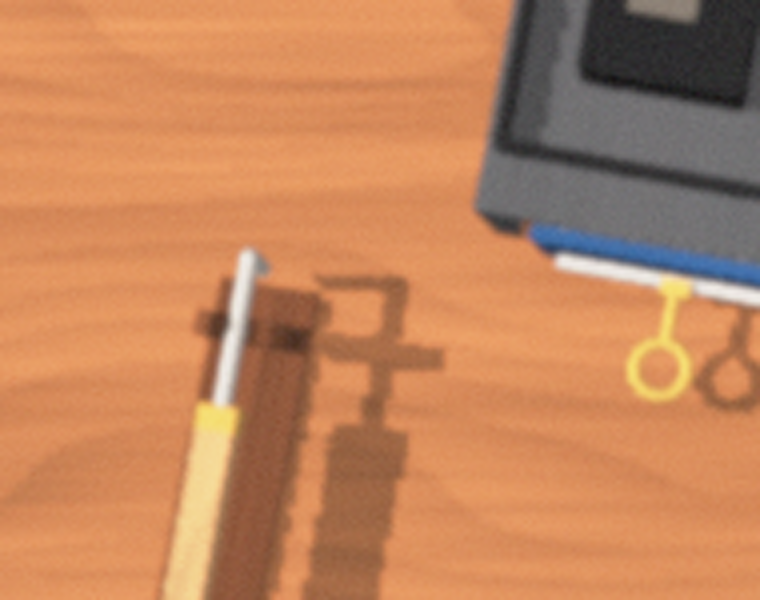

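Run:
```python
from h import *
a=cv2.imread('pics/top0.png')[200:350,465:530];b=cv2.imread('pics/top7.png')[200:350,465:530]
print(cv2.phaseCorrelate(a.mean(2).astype(np.float32),b.mean(2).astype(np.float32)))
print(env.job_done(), status.state()['time_s'])
```

```text
((0.10556672080134177, 0.0037916802195923083), 1.0420482310542354)
the job is handed in; nothing more can be done
the job is handed in; nothing more can be done
```

The drawer is out on its stop and seated, the rod is back in its rest and released, and the job is handed in at about 29 s.

- **Finding and catching the eye:** I felt the drawer front with the hook tip, which nudged the drawer back a few millimetres at about 2 N. I then swept sideways, met the ring at about 3 N, put the hook in its hole and drew the drawer out.
- **Seating:** The force rose at the stop. I held the pull at 9.9–10.0 N along the drawer for 0.75 s, with about 6–7 N of downward load on the tool as well. The highest total I read was about 12 N; forces were read only at the end of each move.
- **Last checks:** The eye stayed in the same place (within about half a pixel) after I unhooked. The rod's bend is within half a pixel of where it lay at the start. The beaker, block and jar show no measurable shift (0.1 px in the top view), though that check came just before the hand-in. The gripper is open and clear of everything.
- **Disagreements:** The two cameras differed by up to about 6 mm on the hearth's position. I used their average and relied on touch. During the pull I felt a sideways force of about 2.4 N and corrected it by 1 mm.

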